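# Lock a top-heavy measuring cylinder into its bench stand

### The job

Put the tall steel-stoppered measuring cylinder away: carry it slowly and upright into the open bay of the steel holding stand, and set it down, without dropping it, standing in the middle of the bay. Then swing the stand's gate fully shut in front of it, and lock the gate by pushing the black-handled pin from the grey block fully down through the two holes that then lie one above the other. Do not disturb the small amber bottle, the carton or the tip box.

Things in the scene. Friction and masses are not known exactly. Their poses are not given: they have to be found in the camera images.
- cylinder_mid (a point): Centre (106 mm above the underside) of the tall white measuring cylinder, loose, upright on the bench on the robot's right, z up. 212 mm tall, about 0.45 kg. Foot 74 mm across, 8 mm thick; barrel 44 mm in diameter from 13 to 190 mm above the underside; on top a fixed heavy steel stopper, 38 mm across, 22 mm high.
- cylinder: The measuring cylinder itself, origin at the centre of its underside, z up. Top-heavy: centre of mass about 140 mm above the underside, so it topples easily. Grip the barrel above that, 150 to 185 mm above the underside, and move it well under 0.5 m/s. It and the amber bottle stand in two spots, either way round.
- bay (a point): Where the cylinder goes: centre of the fixed stand's bay, on top of its base plate, 6 mm above the bench. Axes: x from the open front into the stand, y to the left seen from the front, z up. The base plate spans x -62 to +88, y -90 to +90 mm. With the gate open, bring the cylinder in level from the front, foot just above the plate, barrel between the yoke's arms.
- stand: The steel holding stand; origin on the bench under the bay point, same axes. Its U-shaped yoke lies 118 to 126 mm above the bench: opening 68 mm wide (y -34 to +34), open to the front, back edge at x +30, arms' front ends at x -60, outer sides at y +-88 mm. The foot does not pass through it from above. Below it is only a back plate at x +58 mm and beyond.
- gate (a joint): Angle of the gate (rad): 0 shut (a stop), growing as it opens to the front, starts 1.3 to 1.7. It swings level about a vertical hinge on the left arm, x -38, y +66 mm from the bay point, and stays where left (under 2 N at the handle). A steel bar 128 to 136 mm above the bench; its end is a 44 mm square tongue with a hole 132 mm from the hinge. Shut, it lies along y, inner side at x -32 mm.
- gate_handle (a point): Point on the axis of the gate's upright black handle rod, 16 mm in diameter, reaching from 136 to 200 mm above the bench; this point is 178 mm above it. Can be pinched from above. It stands 66 mm along the gate from the hinge and 26 mm out on its outer side: at x -64, y 0 mm from the bay point when the gate is shut.
- knuckle (a point): Centre of the pin hole with the gate shut, level with the gate tongue's top face, 136 mm above the bench; fixed to the stand at x -38, y -66 mm from the bay point. The 17 mm holes go through the tongue (8 mm, upper) and the right arm (8 mm, lower), 2 mm apart; open space below.
- pin_mid (a point): Centre (57.5 mm above the tip) of the loose locking pin, upright in a hole of a fixed grey block, 64 x 64 x 58 mm, on the robot's left; z up. 90 g, 115 mm long: steel shank 12 mm thick, 50 mm long, tapered tip; flange 26 mm wide, 5 mm thick, its underside 7.5 mm below this point; black handle 18 mm thick, 60 mm long. Fully in, the flange rests on the tongue.
- pin: The locking pin itself; origin at the tip of its shank, z up towards the handle.
- amber_mid (a point): Middle of the amber bottle, 48 mm in diameter, 85 mm tall, loose, upright on the bench on the robot's right: to be left alone.
- carton: Blue carton, 60 x 60 mm, 110 mm tall, loose, behind and to the right of the stand: to be left alone. Origin at the centre of its underside.
- tipbox: Yellow pipette tip box, 85 x 120 mm, 50 mm tall, loose, behind and to the left of the stand: to be left alone. Origin at the centre of its underside.
Not all that is in view belongs to the job. Of the things like the pin, leave any that is green; of the rest the larger one is meant.

How it is judged:
By the outcome, as a careful person would: the job done as asked, in the order asked, and still so for the second after the job is handed in, with the robot touching nothing.
It also fails if it takes over 72 s, if anything falls off the work surface, if the arm or the gripper's body presses on something with over 40 N, if the wrist force passes 120 N, or if a joint passes its speed limit or range.

### The arm

A 7-joint arm with a two-finger parallel gripper is mounted at the origin on the work surface. World frame = base frame: x ahead of the robot, y to its left, z up, the work surface at z = 0. Lengths are in m, angles in rad, forces in N, time in s.
With the tool pointing down it reaches from about 0.425 to 0.825 m from the base axis. Payload 3.6 kg.
Tool frame: the origin (TCP) lies where the fingers leave the gripper's body, on its centre line; the fingertips stand 73 mm ahead of it and the grasp point (between the pads) lies 54 mm ahead of it; z points along the fingers, y is the line along which they close (so a half turn about z gives the same grasp; the last joint's range is limited). The gripper opens to 85 mm and grips with 20 to 120 N. Pads are 22 mm wide; open, the fingers measure 114 mm over their backs; the gripper's body (76 mm by 85 mm) begins 54 mm behind the grasp point. The pads swing forward as they close: fully open they stand 13 mm farther back than shut.
Start: joints at [-1.331, 0.615, -0.013, 1.423, 0.008, 1.103, -0.04], TCP at [0.171, 0.627, 0.304] pointing down, gripper open.
Joint ranges: [-3.12, 3.12], [-0.3, 2.06], [-1.34, 1.32], [0.26, 2.42], [-1.36, 4.5], [0.01, 1.98], [-2.84, 2.84]. Speed limits (rad/s): [2.79, 2.79, 3.14, 3.14, 3.14, 3.14, 3.14].

### API

Orientations are given as a rotation vector (axis times angle).
In Python, from rig import get_state, read_camera, finish_job, find_in, landmark_of gives the robot as it stands.
- The arm moves only by the tool move_arm, never from a script. Its argument "targets" is a list of rows, each an object of numbers: "tx", "ty", "tz": the shift along the tool's x, y, z in mm; "spin": the turn about the tool's z in rad. A call has 1 to 12 rows; each row shifts and turns the commanded pose from where the row before left it, along the tool's axes as they then stand; what a row does not reach is not made up. A row lasts 1/8 s, in which the tool goes at most 62.5 mm and 10.7 degrees, less where a joint would pass 70% of its speed; a pose out of reach is approached as far as the arm can. A call with a gripper value outside its range is refused whole. "jaw" is the finger opening in mm, from 0 to 85.4, set as the call begins (left out, the last holds). The fingers move at their own pace and stop on an object; "grip_force" is the grip in N (left out, the last holds). Time passes only in rows, so rows that do not move let the fingers close. It gives the time, the measured TCP pose, the force, the opening and the grip force at its end, in the units of the state.
- get_state(): the state, without advancing time (a new reading comes with each control period).
- read_camera(name): name is "side" or "top" or "wrist"; returns a dict with "img" (384x512x3 uint8, red, green, blue), "fx", "fy", "cx", "cy" (pixels), "world_to_cam" (4x4, takes a point from world to camera coordinates); the wrist camera has in their place "T_tool_cam" (4x4, takes a point from camera to tool coordinates, whose origin is the TCP and whose axes are the flange's). Camera axes: x right, y up, looking along -z (the intrinsics and any distortion apply to the point x, -y, -z); pixel columns grow to the right and rows downward; lengths in m; the calibration is good to about 2 mm. A picture is of the moment at which its call begins: read the wrist's pose just before it. There is no depth.
- finish_job(): hands the job in; it is judged then, once.
Trained networks look in a picture, given as the dict that the camera call returned (one of the last four; its "shot" number tells which), for a name from the list of things; names that differ only in an ending like _2 or _b are one class to them, and where a whole thing is asked for, a point or a joint stands for the part that bears it (a point fixed in the world has none). Each returns a list of dicts, best first, with "p" (0 to 1); they miss things now and then, are a little off and sometimes report something else, mostly with a low value. They report only what shows in the picture. A call takes as long as a camera call. They do not tell look-alikes from the thing itself.
- find_in(picture, thing): "extent" ([centre column, centre row, width, height] in pixels, round what is visible of it).
- landmark_of(picture, thing): "point" ([row, column] in pixels: a listed point, or the origin of a listed thing).
The state is a dict: "clock": time; "joint_positions": joint angles; "qvel": joint speeds; "tau": joint torques, N m; "eef_pos": TCP position; "tool_rot": TCP orientation; "wrist_force": force on the tool from outside, world axes, zero at the start; "torque": the same for the moment, N m; "finger_gap": finger opening in m; "gripper_force": force on a finger pad.
Only numpy, scipy, OpenCV 4.12 (cv2) and the standard library are available. Lean on these libraries where they do the work, as an engineer would, in place of code of your own. Each camera call takes 0.05 s, during which the arm holds its last target. There are 200 camera calls.

## Working session

There is one attempt and no reset: what is moved stays moved. The work goes in short steps, Python scripts to look and compute and a tool call to move; the robot and the scene stay as the last step left them, time stands still between calls to the robot, and variables do not carry over. Pictures are saved under pics/ and viewed, at most 10 in all, crops included, and the job is handed in when it is done.

Besides the shell and the picture viewer there is one more tool, called after "Request:" as a command line: name --argument value ..., lists and objects as JSON in quotes. move_arm: Moves the arm, as the interface text tells. Its arguments: {"type":"object","properties":{"targets":{"type":"array","items":{"type":"object","properties":{"tx":{"type":"number"},"ty":{"type":"number"},"tz":{"type":"number"},"spin":{"type":"number"}}}},"jaw":{"type":"number"},"grip_force":{"type":"number"}},"required":["targets"]}

```bash
mkdir -p pics; cat > h.py <<'E'
from rig import *
import numpy as np, cv2
from scipy.spatial.transform import Rotation as R
def ray(c,px,st=None):
    """px=(col,row) -> origin, dir world"""
    d=np.array([(px[0]-c['cx'])/c['fx'],-(px[1]-c['cy'])/c['fy'],-1.0])
    if 'world_to_cam' in c: T=np.linalg.inv(np.array(c['world_to_cam']))
    else:
        W=np.eye(4);W[:3,:3]=R.from_rotvec(st['tool_rot']).as_matrix();W[:3,3]=st['eef_pos'];T=W@np.array(c['T_tool_cam'])
    d=T[:3,:3]@d; return T[:3,3],d/np.linalg.norm(d)
def atz(c,px,z,st=None):
    o,d=ray(c,px,st); return o+d*(z-o[2])/d[2]
def tri(rays):
    A=0;b=0
    for o,d in rays:
        P=np.eye(3)-np.outer(d,d);A=A+P;b=b+P@o
    x=np.linalg.solve(A,b); return x,[round(float(np.linalg.norm((np.eye(3)-np.outer(d,d))@(x-o)))*1000,1) for o,d in rays]
def lm(c,t,n=4): return [(round(e['p'],2),[round(float(e['point'][1]),1),round(float(e['point'][0]),1)]) for e in landmark_of(c,t)[:n]]
def save(c,name): cv2.imwrite('pics/'+name+'.png',np.array(c['img'])[:,:,::-1])
E
python3 - <<'E'
from h import *
s=get_state();print({k:np.round(v,3).tolist() for k,v in s.items()})
a=read_camera('side');b=read_camera('top')
print([ (k,v) for k,v in a.items() if k not in('img','world_to_cam')])
cv2.imwrite('pics/a.png',np.hstack([a['img'],b['img']])[:,:,::-1][:, :, :])
im=cv2.imread('pics/a.png');cv2.imwrite('pics/a.png',cv2.resize(np.vstack([im[:,:512],im[:,512:]]),None,fx=.78,fy=.78))
save(a,'side');save(b,'top')
for t in['cylinder_mid','cylinder','bay','stand','gate_handle','knuckle','pin_mid','pin','amber_mid','carton','tipbox']:
    print(t)
    for n,c in(('s',a),('t',b)):
        print('  ',n,lm(c,t))
E
```

```text
{'clock': 0.0, 'joint_positions': [-1.33, 0.616, -0.013, 1.425, 0.008, 1.103, -0.04], 'qvel': [-0.0, 0.0, -0.003, -0.0, 0.001, 0.0, -0.001], 'tau': [-0.0, -46.922, 0.259, -17.104, 0.01, 0.01, 0.0], 'eef_pos': [0.171, 0.626, 0.303], 'tool_rot': [-0.418, -3.113, 0.004], 'wrist_force': [0.32, 0.483, -0.342], 'torque': [0.023, -0.043, 0.014], 'gripper_force': 0.0, 'finger_gap': 0.086}
[('fx', 357.8531043632311), ('fy', 357.8531043632311), ('cx', 254.53695133160653), ('cy', 190.50183461403074), ('shot', 1)]
cylinder_mid
   s []
   t [(0.88, [385.4, 237.1])]
cylinder
   s [(0.63, [324.3, 167.8])]
   t [(0.71, [162.9, 208.7]), (0.59, [374.8, 237.0])]
bay
   s [(0.81, [266.6, 202.6]), (0.54, [237.1, 173.1])]
   t [(0.91, [281.4, 194.4]), (0.17, [164.7, 207.0])]
stand
   s [(0.59, [266.6, 209.1]), (0.53, [264.0, 205.3])]
   t [(0.71, [282.4, 196.5])]
gate_handle
   s [(0.98, [302.3, 176.5])]
   t [(0.79, [249.9, 226.9])]
knuckle
   s []
   t [(0.67, [305.1, 203.6])]
pin_mid
   s [(0.87, [228.4, 288.8]), (0.55, [245.4, 339.4])]
   t [(0.62, [133.6, 226.4]), (0.54, [157.6, 208.1]), (0.48, [384.2, 237.5]), (0.45, [128.6, 209.3])]
pin
   s [(0.7, [229.2, 304.7]), (0.58, [246.2, 354.7]), (0.49, [210.4, 351.1])]
   t [(0.6, [162.4, 208.3]), (0.6, [137.7, 211.4]), (0.39, [138.2, 226.9])]
amber_mid
   s [(0.55, [280.9, 155.2])]
   t [(0.48, [367.5, 189.4])]
carton
   s [(0.95, [235.1, 168.0])]
   t [(0.8, [330.1, 151.2]), (0.3, [386.3, 238.5]), (0.25, [251.7, 227.2])]
tipbox
   s [(0.57, [165.8, 252.1])]
   t [(0.74, [202.4, 143.3])]
```

View pics/a.png

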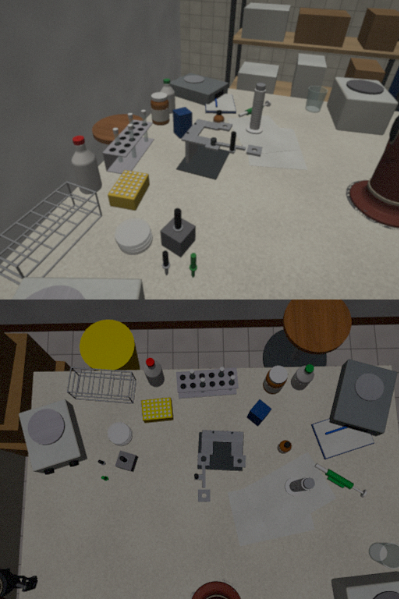

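```bash
python3 - <<'E'
import cv2,numpy as np
s=cv2.imread('pics/side.png');t=cv2.imread('pics/top.png')
A=cv2.resize(s[240:380,160:300],(560,560),interpolation=3)[:, :400]
A=cv2.resize(s[250:380,180:280],(400,520),interpolation=3)
B=cv2.resize(t[170:270,100:177],(400,520),interpolation=3)
cv2.imwrite('pics/pins.png',np.hstack([A,B]))
E
```

```text
(no output)
```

View pics/pins.png

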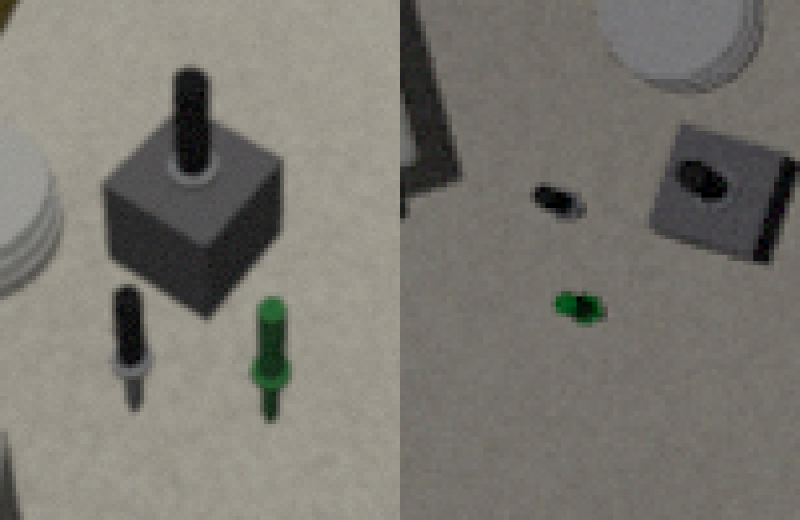

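Side view: the candidates for the pin are the black one in the grey block (228,280), a smaller black one (213,338) and a green one (247,345). I choose the one in the block. For the cylinder, the white one with the steel stopper is at side (330,140), top (385,237), and the amber bottle is at top (366,189).

```bash
python3 - <<'E'
from h import *
a=read_camera('side');b=read_camera('top')
def p(n,x): print(n,np.round(x[0]*1000,0) if isinstance(x,tuple) else np.round(x*1000,0), x[1] if isinstance(x,tuple) else '')
p('base top cyl mid z.106',atz(b,(385.4,237.1),.106)); p('cyl foot t',atz(b,(374.8,237),0)); p('cyl foot s',atz(a,(324.3,167.8),0))
p('pin',tri([ray(a,(228.4,288.8)),ray(b,(157.6,208.1))])); p('pin s',atz(a,(228.4,288.8),.0655+.0));p('pin t',atz(b,(157.6,208.1),.0655))
p('handle',tri([ray(a,(302.3,176.5)),ray(b,(249.9,226.9))]));p('handle t',atz(b,(249.9,226.9),.178))
p('bay t',atz(b,(281.4,194.4),.006));p('bay s',atz(a,(266.6,202.6),.006))
p('stand t',atz(b,(282.4,196.5),0));p('knuckle t',atz(b,(305.1,203.6),.136))
p('amber t',atz(b,(367.5,189.4),.042));p('amber s',atz(a,(280.9,155.2),.042))
p('carton t',atz(b,(330.1,151.2),0));p('tipbox',atz(b,(202.4,143.3),0))
print(find_in(a,'cylinder')[:2],find_in(b,'cylinder')[:2])
im=b['img'][140:270,225:410][:,:,::-1];cv2.imwrite('pics/stand.png',cv2.resize(im,None,fx=4.3,fy=4.3,interpolation=3))
E
```

```text
base top cyl mid z.106 [ 453. -317.  106.] 
cyl foot t [ 459. -313.    0.] 
cyl foot s [ 454. -303.    0.] 
pin [553. 344.  72.] [3.1, 3.1]
pin s [558. 340.  66.] 
pin t [551. 345.  65.] 
handle [478.  68. 182.] [2.9, 2.9]
handle t [481.  68. 178.] 
bay t [595. -29.   6.] 
bay s [584. -38.   6.] 
stand t [590. -32.   0.] 
knuckle t [548. -88. 136.] 
amber t [ 601. -289.   42.] 
amber s [ 600. -265.   42.] 
carton t [ 733. -187.    0.] 
tipbox [766. 220.   0.] 
[{'extent': [326.9, 139.9, 24.8, 68.4], 'p': 0.65}, {'extent': [165.6, 242.9, 54.9, 50.0], 'p': 0.42}] [{'extent': [383.6, 238.1, 40.9, 21.0], 'p': 0.97}]
```

View pics/stand.png

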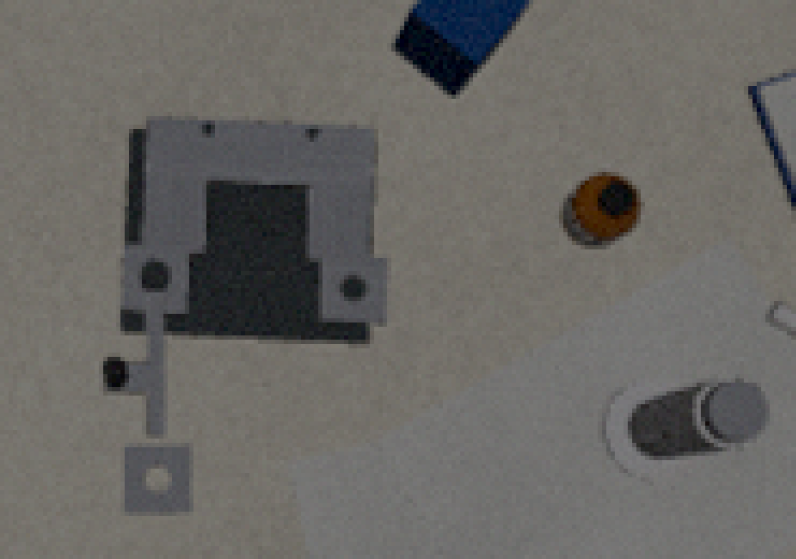

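Top view: hinge at (261.0,204.2), open arm hole at (307.3,207.0), tongue hole at (261.7,251.4), handle top at about (251.8,225.1), and stopper top at about (395.5,235.8). The gate is open to the front.

```bash
python3 - <<'E'
from h import *
b=read_camera('top')
f=lambda u,v,z:np.round(atz(b,(225+u/4.302,140+v/4.302),z)*1000,0)
H=f(155,276,.138);K=f(354,288,.126);print('hinge',H,'hole',K,'tongue',f(158,479,.136),'handle top',f(115,366,.2))
v=K-H;yaw=np.arctan2(v[1],v[0])+np.pi/2;print('yaw',yaw,np.hypot(*v[:2]))
for n,(u,w,z) in dict(backL=(148,118,.126),backR=(377,128,.126),inL=(207,183,.126),inR=(307,186,.126),baseFR=(369,343,.006),stop=(737,412,.212)).items(): print(n,f(u,w,z))
M=(H+K)/2;c,s=np.cos(yaw),np.sin(yaw);print('bay',M[:2]+38*np.array([c,s]))
print('handle shut',M[:2]-26*np.array([c,s]))
E
```

```text
hinge [549.  36. 138.] hole [540. -95. 126.] tongue [416.  37. 136.] handle top [484.  63. 200.]
yaw -0.06859450345427476 131.30879635424276
backL [657.  39. 126.]
backR [ 648. -114.  126.]
inL [612.   0. 126.]
inR [609. -66. 126.]
baseFR [ 515. -117.    6.]
stop [ 450. -317.  212.]
bay [582.41063614 -32.10454752]
handle shut [518.5611437  -27.71794117]
```

Request:
move_arm --targets '[{"tx":-48,"ty":-36,"tz":-4},{"tx":-48,"ty":-36,"tz":-4},{"tx":-48,"ty":-36,"tz":-4},{"tx":-48,"ty":-36,"tz":-4},{"tx":-48,"ty":-36,"tz":-4},{"tx":-48,"ty":-36,"tz":-4},{"tx":-48,"ty":-36,"tz":-4},{"tx":-48,"ty":-36,"tz":-4},{"tx":-48,"ty":-36,"tz":-4},{"spin":-0.1},{"spin":-0.1}]' --jaw 85 --grip_force 40

```text
invalid input at $.targets[0]: expected keys tx, ty, tz, spin
```

```bash
cat >> h.py <<'E'
def go(x,y,z=None,ang=None):
    """print tool shift (mm) to bring the TCP to world x,y,z (mm)"""
    s=get_state();M=R.from_rotvec(s['tool_rot']).as_matrix();p=np.array(s['eef_pos'])*1000
    d=np.array([x,y,p[2] if z is None else z])-p
    print('t',round(s['clock'],2),'pos',p.round(1),'yang',round(np.arctan2(M[1,1],M[0,1]),3),'tilt',np.round(M[:2,2],3),'j7',round(s['joint_positions'][6],2),'gap',round(s['finger_gap'],4),'-> tool',(M.T@d).round(0),'xax',M[:2,0].round(3))
E
python3 - <<'E'
from h import *
go(452,-315)
s=get_state();c=read_camera('wrist');print(np.round(c['T_tool_cam'],3));print(lm(c,'pin_mid'),lm(c,'gate_handle'))
E
```

```text
t 1.45 pos [171.3 627.  303.9] yang 1.304 tilt [-0. -0.] j7 -0.04 gap 0.0854 -> tool [-519. -835.   -0.] xax [-0.965  0.264]
[[-0.     0.964  0.267  0.068]
 [ 1.     0.     0.     0.002]
 [ 0.     0.267 -0.964 -0.071]
 [ 0.     0.     0.     1.   ]]
[] []
```

Request:
move_arm --targets '[{"tx":-48,"ty":-36,"tz":-4,"spin":0},{"tx":-48,"ty":-36,"tz":-4,"spin":0},{"tx":-48,"ty":-36,"tz":-4,"spin":0},{"tx":-48,"ty":-36,"tz":-4,"spin":0},{"tx":-48,"ty":-36,"tz":-4,"spin":0},{"tx":-48,"ty":-36,"tz":-4,"spin":0},{"tx":-48,"ty":-36,"tz":-4,"spin":0},{"tx":-48,"ty":-36,"tz":-4,"spin":0},{"tx":-48,"ty":-36,"tz":-4,"spin":0},{"tx":0,"ty":0,"tz":0,"spin":-0.1},{"tx":0,"ty":0,"tz":0,"spin":-0.1}]' --jaw 85 --grip_force 40

```text
clock: 2.98
eef_pos: [0.5032, 0.1995, 0.34]
tool_rot: [0.104, 3.14, 0.0]
wrist_force: [0.5, -0.3, 0.3]
finger_gap: 0.0847
gripper_force: 0.0
```

```bash
python3 - <<'E'
from h import *
go(452,-315,345)
E
```

```text
t 2.98 pos [503.2 199.5 340. ] yang 1.505 tilt [0. 0.] j7 1.09 gap 0.0847 -> tool [  17. -517.   -5.] xax [-0.998  0.066]
```

Request:
move_arm --targets '[{"tx":2,"ty":-57,"tz":0,"spin":0},{"tx":2,"ty":-57,"tz":0,"spin":0},{"tx":2,"ty":-57,"tz":0,"spin":0},{"tx":2,"ty":-57,"tz":0,"spin":0},{"tx":2,"ty":-57,"tz":0,"spin":0},{"tx":2,"ty":-57,"tz":0,"spin":0},{"tx":2,"ty":-57,"tz":0,"spin":0},{"tx":2,"ty":-57,"tz":0,"spin":0},{"tx":2,"ty":-60,"tz":0,"spin":0},{"tx":0,"ty":0,"tz":0,"spin":0}]'

```text
clock: 4.22
eef_pos: [0.4477, -0.3193, 0.3399]
tool_rot: [-0.122, -3.138, 0.007]
wrist_force: [-0.2, 0.7, -0.1]
finger_gap: 0.0849
gripper_force: 0.0
```

```bash
python3 - <<'E'
from h import *
go(452,-315,223)
s=get_state();c=read_camera('wrist');save(c,'w1')
b=read_camera('top');print(lm(c,'cylinder_mid'),lm(c,'cylinder'),find_in(c,'cylinder')[:2],c['fx'],c['cx'],c['cy'])
for p,q in lm(c,'cylinder_mid'): print(atz(c,q,.106,s).round(4))
for p,q in lm(c,'cylinder'): print(atz(c,q,.0,s).round(4))
E
```

```text
t 4.22 pos [ 447.7 -319.3  339.9] yang 1.493 tilt [-0.001 -0.004] j7 2.15 gap 0.0849 -> tool [ -4.   5. 117.] xax [-0.997  0.078]
[] [(0.84, [264.9, 162.6])] [{'extent': [266.5, 193.9, 67.3, 119.9], 'p': 0.9}, {'extent': [302.6, 288.1, 43.3, 65.5], 'p': 0.66}] 337.9131099970227 259.58956649892065 195.62190959131348
[ 0.4522 -0.3128  0.    ]
```

View pics/w1.png

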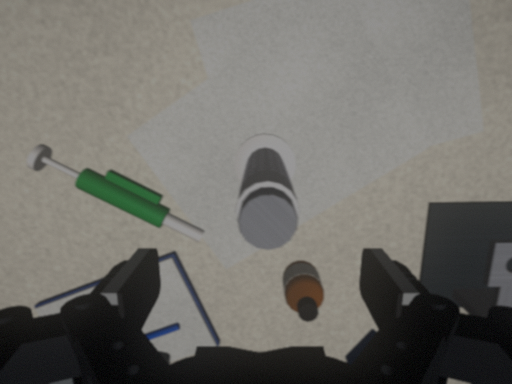

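The wrist view shows the stopper top centred at (268,221) with the cylinder foot behind it, and the amber bottle at (303,290), well beyond the cylinder.

```bash
python3 - <<'E'
from h import *
s=get_state();c=read_camera('wrist')
p=atz(c,(268,221),.212,s)*1000;print(p); q=atz(c,(266.5,162),.004,s)*1000;print(q)
go(p[0],p[1],223)
E
```

```text
[ 455.61776083 -304.54956727  212.        ]
[ 454.59651771 -301.18820334    4.        ]
t 4.62 pos [ 450.8 -311.7  340.1] yang 1.507 tilt [0. 0.] j7 2.15 gap 0.0852 -> tool [ -4.   7. 117.] xax [-0.998  0.064]
```

Request:
move_arm --targets '[{"tx":-2,"ty":0,"tz":25,"spin":0},{"tx":0,"ty":0,"tz":25,"spin":0},{"tx":0,"ty":0,"tz":20,"spin":0},{"tx":0,"ty":0,"tz":20,"spin":0},{"tx":0,"ty":0,"tz":15,"spin":0},{"tx":0,"ty":0,"tz":12,"spin":0},{"tx":0,"ty":0,"tz":0,"spin":0},{"tx":0,"ty":0,"tz":0,"spin":0}]'

```text
clock: 5.62
eef_pos: [0.4526, -0.3135, 0.2235]
tool_rot: [0.105, 3.139, -0.001]
wrist_force: [-0.2, 0.1, 0.0]
finger_gap: 0.0851
gripper_force: 0.0
```

Request:
move_arm --targets '[{"tx":0,"ty":0,"tz":0,"spin":0},{"tx":0,"ty":0,"tz":0,"spin":0},{"tx":0,"ty":0,"tz":0,"spin":0},{"tx":0,"ty":0,"tz":0,"spin":0}]' --jaw 52

```text
clock: 6.12
eef_pos: [0.4523, -0.3132, 0.223]
tool_rot: [0.105, 3.14, -0.0]
wrist_force: [0.1, -0.2, 0.7]
finger_gap: 0.0519
gripper_force: 0.0
```

```bash
python3 - <<'E'
from h import *
go(452,-312,223);print(get_state()['wrist_force'])
c=read_camera('wrist');save(c,'w2')
E
```

```text
t 6.12 pos [ 452.3 -313.2  223. ] yang 1.504 tilt [ 0. -0.] j7 2.18 gap 0.0519 -> tool [0. 1. 0.] xax [-0.998  0.067]
[ 0.06965695 -0.21510036  0.72510754]
```

View pics/w2.png

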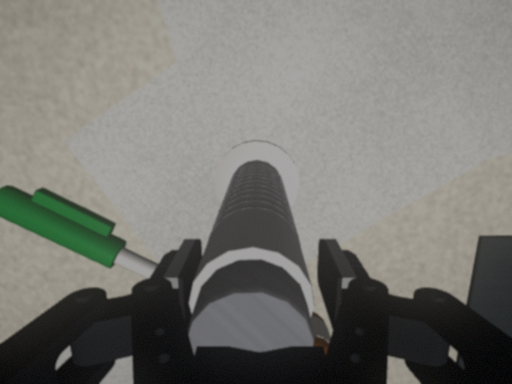

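The cylinder stands between the pads (barrel 208–303, pads 195/325), about 1–2 mm off towards -y. I'll nudge the tool and close.

Request:
move_arm --targets '[{"tx":0,"ty":-1,"tz":0,"spin":0},{"tx":0,"ty":0,"tz":0,"spin":0}]' --jaw 47

```text
clock: 6.42
eef_pos: [0.4521, -0.3146, 0.2229]
tool_rot: [-0.105, -3.14, 0.001]
wrist_force: [0.3, -0.4, -0.2]
finger_gap: 0.0473
gripper_force: 0.3
```

Request:
move_arm --targets '[{"tx":0,"ty":0,"tz":0,"spin":0},{"tx":0,"ty":0,"tz":0,"spin":0},{"tx":0,"ty":0,"tz":0,"spin":0},{"tx":0,"ty":0,"tz":0,"spin":0}]' --jaw 30 --grip_force 60

```text
clock: 6.92
eef_pos: [0.4523, -0.3149, 0.2233]
tool_rot: [0.105, 3.139, -0.002]
wrist_force: [0.9, -3.6, 2.1]
finger_gap: 0.0425
gripper_force: 61.2
```

Request:
move_arm --targets '[{"tx":0,"ty":0,"tz":-4,"spin":0},{"tx":0,"ty":0,"tz":-8,"spin":0},{"tx":0,"ty":0,"tz":-8,"spin":0},{"tx":0,"ty":0,"tz":-4,"spin":0},{"tx":0,"ty":0,"tz":0,"spin":0}]'

```text
clock: 7.55
eef_pos: [0.4523, -0.3142, 0.2473]
tool_rot: [0.105, 3.139, -0.0]
wrist_force: [1.3, -1.1, -3.9]
finger_gap: 0.0428
gripper_force: 61.3
```

```bash
python3 - <<'E'
from h import *
go(475,-26);print(get_state()['wrist_force'])
E
```

```text
t 7.55 pos [ 452.3 -314.2  247.3] yang 1.504 tilt [ 0.001 -0.   ] j7 2.17 gap 0.0428 -> tool [ -3. 289.  -0.] xax [-0.998  0.067]
[ 1.33763011 -1.12930343 -3.94887411]
```

Request:
move_arm --targets '[{"tx":0,"ty":10,"tz":0,"spin":0},{"tx":0,"ty":20,"tz":0,"spin":0},{"tx":0,"ty":26,"tz":0,"spin":0},{"tx":0,"ty":28,"tz":0,"spin":0},{"tx":0,"ty":28,"tz":0,"spin":0},{"tx":0,"ty":28,"tz":0,"spin":0},{"tx":0,"ty":28,"tz":0,"spin":0},{"tx":0,"ty":28,"tz":0,"spin":0},{"tx":0,"ty":28,"tz":0,"spin":0},{"tx":-1,"ty":26,"tz":0,"spin":0},{"tx":-1,"ty":20,"tz":0,"spin":0},{"tx":-1,"ty":10,"tz":0,"spin":0}]'

```text
clock: 9.05
eef_pos: [0.4734, -0.0322, 0.2469]
tool_rot: [-0.099, -3.139, -0.002]
wrist_force: [1.1, -0.7, -5.0]
finger_gap: 0.0425
gripper_force: 61.6
```

```bash
python3 - <<'E'
from h import *
s=get_state();c=read_camera('wrist');save(c,'w3')
go(582,-32)
print('kn',[(q,atz(c,q,.136,s).round(3)) for p,q in lm(c,'knuckle')],'bay',[(q,atz(c,q,.006,s).round(3)) for p,q in lm(c,'bay')])
E
```

```text
t 9.1 pos [473.8 -31.5 246.9] yang 1.509 tilt [-0.     0.002] j7 1.63 gap 0.0424 -> tool [-108.    6.   -0.] xax [-0.998  0.062]
kn [] bay [([8.5, 335.4], array([ 0.631, -0.312,  0.006]))]
```

View pics/w3.png

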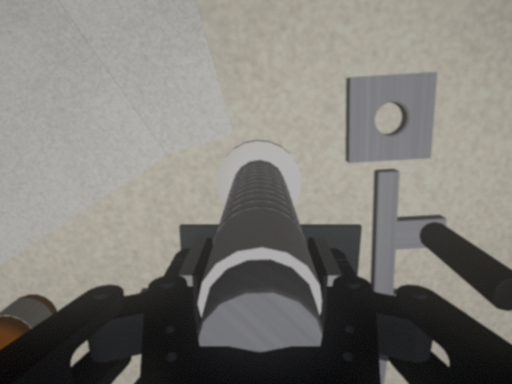

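In the wrist view the base-plate front edge runs (180,225)–(361,225), the tongue hole is at (390,118), and the cylinder hangs upright.

```bash
python3 - <<'E'
from h import *
s=get_state();c=read_camera('wrist')
L=atz(c,(361,225),.006,s)[:2];Rr=atz(c,(180,225),.006,s)[:2];print(L,Rr,np.linalg.norm(L-Rr))
v=L-Rr;v/=np.linalg.norm(v);x=np.array([v[1],-v[0]]);print('yaw',np.arctan2(x[1],x[0]),'bay',(L+Rr)/2+.062*x)
print('tongue hole',atz(c,(390,118),.136,s), 'tongue hole lo',atz(c,(390,118),.128,s))
go(582,-32)
E
```

```text
[0.52899618 0.06339782] [ 0.51740143 -0.11379932] 0.1775760776666354
yaw -0.06534106506832339 bay [ 0.5850665  -0.02924901]
tongue hole [0.4190751  0.03952839 0.136     ] tongue hole lo [0.4196231  0.04250935 0.128     ]
t 9.25 pos [473.6 -35.4 246.9] yang 1.504 tilt [-0.    -0.001] j7 1.63 gap 0.0431 -> tool [-108.   11.   -0.] xax [-0.998  0.067]
```

Request:
move_arm --targets '[{"tx":-4,"ty":5,"tz":3,"spin":0},{"tx":-10,"ty":5,"tz":5,"spin":0},{"tx":-14,"ty":0,"tz":0,"spin":0},{"tx":-14,"ty":0,"tz":0,"spin":0},{"tx":-12,"ty":0,"tz":0,"spin":0},{"tx":-6,"ty":0,"tz":0,"spin":0},{"tx":0,"ty":0,"tz":0,"spin":0},{"tx":0,"ty":0,"tz":0,"spin":0}]'

```text
clock: 10.25
eef_pos: [0.5338, -0.0291, 0.2388]
tool_rot: [-0.105, -3.139, -0.0]
wrist_force: [-0.3, 0.4, -4.4]
finger_gap: 0.0427
gripper_force: 61.6
```

```bash
python3 - <<'E'
from h import *
s=get_state();c=read_camera('wrist');save(c,'w4')
go(583,-30.5,231);print(s['wrist_force'])
E
```

```text
t 10.3 pos [533.8 -29.1 238.9] yang 1.504 tilt [-0.001  0.   ] j7 1.61 gap 0.0425 -> tool [-49.   2.   8.] xax [-0.998  0.067]
[-0.3213918   0.41123803 -4.43382349]
```

View pics/w4.png

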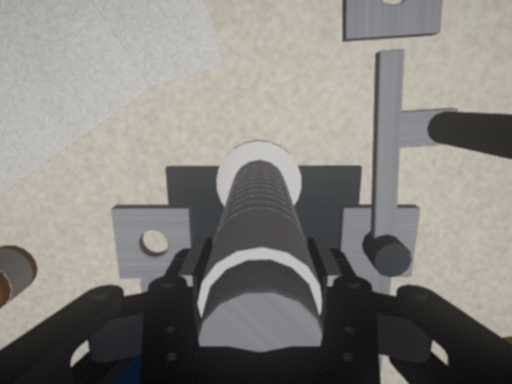

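The arms' front ends span cols 112–190 and 342–419 at row 207, the arm hole is at (155,242), the plate edge runs 167–361 at row 167, and the foot spans 216–301 with its near edge at row 141.

```bash
python3 - <<'E'
from h import *
s=get_state();c=read_camera('wrist')
f=lambda u,v,z:(atz(c,(u,v),z,s)*1000)[:2].round(1)
print('plate',f(167,167,.006),f(361,167,.006),'arm',f(112,207,.126),f(419,207,.126),f(190,207,.126),f(342,207,.126),'hole',f(155,242,.126))
print('footL,R',f(216.5,178,.024),f(301,178,.024),'near',f(259,141,.024))
go(583,-30.5,231)
E
```

```text
plate [ 517.8 -110.7] [529.7  65.7] arm [ 518.6 -110.4] [530.2  64.1] [521.5 -66.1] [527.3  20.3] hole [541.5 -89.2]
footL,R [527.3 -64.1] [532.2   8.8] near [498.  -25.3]
t 10.35 pos [533.9 -29.  238.9] yang 1.504 tilt [-0.001  0.   ] j7 1.61 gap 0.0429 -> tool [-49.   2.   8.] xax [-0.998  0.067]
```

Request:
move_arm --targets '[{"tx":-6,"ty":2,"tz":0,"spin":0},{"tx":-10,"ty":2,"tz":0,"spin":0},{"tx":-12,"ty":0,"tz":0,"spin":0},{"tx":-12,"ty":0,"tz":0,"spin":0},{"tx":-8,"ty":0,"tz":0,"spin":0},{"tx":-2,"ty":0,"tz":0,"spin":0},{"tx":0,"ty":0,"tz":3,"spin":0},{"tx":0,"ty":0,"tz":3,"spin":0},{"tx":0,"ty":0,"tz":2,"spin":0},{"tx":0,"ty":0,"tz":1,"spin":0},{"tx":0,"ty":0,"tz":0,"spin":0}]'

```text
clock: 11.72
eef_pos: [0.5845, -0.0284, 0.2299]
tool_rot: [-0.105, -3.14, 0.0]
wrist_force: [0.1, -0.3, -3.5]
finger_gap: 0.043
gripper_force: 61.6
```

```bash
python3 - <<'E'
from h import *
s=get_state();c=read_camera('wrist');save(c,'w5')
go(584,-28.5,229);print(s['wrist_force'])
E
```

```text
t 11.78 pos [584.6 -28.4 230. ] yang 1.504 tilt [ 0. -0.] j7 1.61 gap 0.0428 -> tool [ 1. -0.  1.] xax [-0.998  0.067]
[ 0.10957718 -0.33565529 -3.45071604]
```

View pics/w5.png

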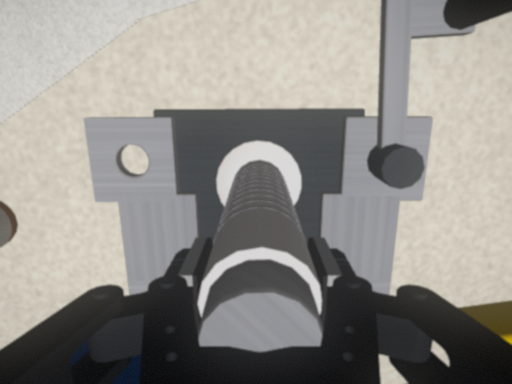

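The yoke opening (196–323) has its middle at 259.5 and the foot's middle is at 259, so the cylinder is centred. Setting down.

Request:
move_arm --targets '[{"tx":0,"ty":0,"tz":1,"spin":0},{"tx":0,"ty":0,"tz":0,"spin":0},{"tx":0,"ty":0,"tz":0,"spin":0}]'

```text
clock: 12.15
eef_pos: [0.5847, -0.0285, 0.2293]
tool_rot: [0.105, 3.139, -0.0]
wrist_force: [0.1, -1.7, -1.0]
finger_gap: 0.0427
gripper_force: 61.8
```

Request:
move_arm --targets '[{"tx":0,"ty":0,"tz":0.5,"spin":0},{"tx":0,"ty":0,"tz":0,"spin":0}]'

```text
clock: 12.4
eef_pos: [0.5849, -0.0285, 0.2292]
tool_rot: [0.105, 3.139, -0.0]
wrist_force: [-1.6, 0.0, 2.5]
finger_gap: 0.0431
gripper_force: 62.0
```

Request:
move_arm --targets '[{"tx":0,"ty":0,"tz":0,"spin":0},{"tx":0,"ty":0,"tz":0,"spin":0},{"tx":0,"ty":0,"tz":0,"spin":0}]' --jaw 48 --grip_force 20

```text
clock: 12.78
eef_pos: [0.5846, -0.0284, 0.2283]
tool_rot: [-0.105, -3.14, 0.0]
wrist_force: [-0.4, -0.0, -0.7]
finger_gap: 0.0482
gripper_force: 0.0
```

Request:
move_arm --targets '[{"tx":0,"ty":0,"tz":0,"spin":0},{"tx":0,"ty":0,"tz":0,"spin":0},{"tx":0,"ty":0,"tz":0,"spin":0},{"tx":0,"ty":0,"tz":-5,"spin":0},{"tx":0,"ty":0,"tz":-20,"spin":0},{"tx":0,"ty":0,"tz":-30,"spin":0},{"tx":0,"ty":0,"tz":-40,"spin":0},{"tx":0,"ty":0,"tz":-10,"spin":0},{"tx":0,"ty":0,"tz":0,"spin":0}]' --jaw 80

```text
clock: 13.9
eef_pos: [0.5846, -0.0284, 0.3338]
tool_rot: [0.105, 3.139, 0.0]
wrist_force: [-0.5, -0.5, -0.6]
finger_gap: 0.0802
gripper_force: 0.0
```

```bash
python3 - <<'E'
from h import *
s=get_state();c=read_camera('wrist');save(c,'w6');a=read_camera('side')
cv2.imwrite('pics/w6b.png',np.vstack([c['img'],cv2.resize(a['img'][110:220,200:350],(400,293))[:210,:].repeat(1,0) if 0 else cv2.copyMakeBorder(cv2.resize(a['img'][110:225,215:340],None,fx=1.8,fy=1.8),0,0,0,512-225,cv2.BORDER_CONSTANT)])[:,:,::-1][:600])
h=lm(c,'gate_handle');print(h,[atz(c,q,.178,s).round(4) for p,q in h])
h=lm(a,'gate_handle');print(h,[atz(a,q,.178).round(4) for p,q in h])
go(482,66)
E
```

```text
[(0.91, [403.7, 35.4])] [array([0.4841, 0.069 , 0.178 ])]
[(0.63, [302.9, 176.6]), (0.53, [269.9, 172.9])] [array([0.4747, 0.0618, 0.178 ]), array([0.5524, 0.0714, 0.178 ])]
t 14.1 pos [583.9 -28.3 331.8] yang 1.504 tilt [-0.003  0.   ] j7 1.59 gap 0.0799 -> tool [108.  87.   0.] xax [-0.998  0.067]
```

View pics/w6b.png

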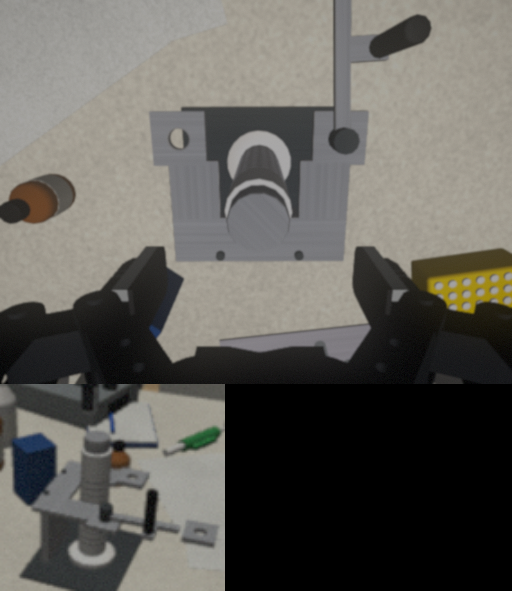

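```bash
python3 - <<'E'
from h import *
go(484,66.5,229)
H=np.array([550.4,39.9]);s=get_state();M=R.from_rotvec(s['tool_rot']).as_matrix()
yaw=-.065
def hp(t):
    a=yaw-np.pi/2-t; u=np.array([np.cos(a),np.sin(a)]); o=np.array([u[1],-u[0]]); return H+66*u+26*o
P=[hp(t) for t in np.append(np.linspace(1.52,0,12),-.05)];print(P[0],P[-2])
for d in np.diff(P,axis=0): print((M.T@[d[0],d[1],0])[:2].round(1))
E
```

```text
t 14.1 pos [583.9 -28.3 331.8] yang 1.504 tilt [-0.003  0.   ] j7 1.59 gap 0.0799 -> tool [106.  88. 103.] xax [-0.998  0.067]
[484.77594054  66.83478828] [520.1679259  -24.27181387]
[ 2.5 -9.5]
[ 1.1 -9.7]
[-0.2 -9.8]
[-1.6 -9.7]
[-2.9 -9.4]
[-4.1 -8.9]
[-5.3 -8.2]
[-6.4 -7.4]
[-7.4 -6.5]
[-8.2 -5.4]
[-8.9 -4.2]
[-3.3 -1.2]
```

Request:
move_arm --targets '[{"tx":36,"ty":29,"tz":0,"spin":0},{"tx":36,"ty":29,"tz":0,"spin":0},{"tx":34,"ty":30,"tz":20,"spin":0},{"tx":0,"ty":0,"tz":0,"spin":0},{"tx":0,"ty":0,"tz":0,"spin":0}]' --jaw 60

```text
clock: 14.72
eef_pos: [0.485, 0.0661, 0.3131]
tool_rot: [-0.105, -3.14, 0.001]
wrist_force: [0.4, -0.4, 1.0]
finger_gap: 0.06
gripper_force: 0.0
```

```bash
python3 - <<'E'
from h import *
s=get_state();c=read_camera('wrist');save(c,'w7')
h=lm(c,'gate_handle');print(h,[atz(c,q,.178,s).round(4) for p,q in h]);go(484,66.5,229)
E
```

```text
[(0.68, [261.4, 212.2]), (0.19, [70.5, 275.5])] [array([0.4859, 0.069 , 0.178 ]), array([ 0.5223, -0.0629,  0.178 ])]
t 14.82 pos [485.6  65.4 313.5] yang 1.502 tilt [ 0.001 -0.001] j7 1.39 gap 0.0599 -> tool [ 2.  1. 84.] xax [-0.998  0.069]
```

Request:
move_arm --targets '[{"tx":0,"ty":2,"tz":25,"spin":0},{"tx":0,"ty":0,"tz":25,"spin":0},{"tx":0,"ty":0,"tz":20,"spin":0},{"tx":0,"ty":0,"tz":12,"spin":0},{"tx":0,"ty":0,"tz":0,"spin":0}]'

```text
clock: 15.45
eef_pos: [0.485, 0.0679, 0.2309]
tool_rot: [-0.107, -3.139, 0.001]
wrist_force: [-0.2, 0.2, -0.0]
finger_gap: 0.0601
gripper_force: 0.0
```

Request:
move_arm --targets '[{"tx":0,"ty":0,"tz":0,"spin":0},{"tx":0,"ty":0,"tz":0,"spin":0},{"tx":0,"ty":0,"tz":0,"spin":0},{"tx":0,"ty":0,"tz":0,"spin":0},{"tx":0,"ty":0,"tz":0,"spin":0}]' --jaw 10 --grip_force 25

```text
clock: 16.08
eef_pos: [0.4854, 0.0682, 0.2322]
tool_rot: [0.105, 3.138, 0.0]
wrist_force: [0.1, -1.2, 5.5]
finger_gap: 0.0151
gripper_force: 24.9
```

Request:
move_arm --targets '[{"tx":2.5,"ty":-9.5,"tz":0,"spin":0},{"tx":1,"ty":-9.5,"tz":0,"spin":0},{"tx":0,"ty":-10,"tz":0,"spin":0},{"tx":-1.5,"ty":-9.5,"tz":0,"spin":0},{"tx":-3,"ty":-9.5,"tz":0,"spin":0}]'

```text
clock: 16.7
eef_pos: [0.4811, 0.0223, 0.2317]
tool_rot: [-0.099, -3.137, -0.004]
wrist_force: [-0.6, 4.1, 5.9]
finger_gap: 0.0151
gripper_force: 25.2
```

Request:
move_arm --targets '[{"tx":-4,"ty":-9,"tz":0,"spin":0},{"tx":-5,"ty":-8,"tz":0,"spin":0},{"tx":-6.5,"ty":-7.5,"tz":0,"spin":0},{"tx":-7.5,"ty":-6.5,"tz":0,"spin":0},{"tx":-8,"ty":-5.5,"tz":0,"spin":0},{"tx":-9,"ty":-4,"tz":0,"spin":0},{"tx":0,"ty":0,"tz":0,"spin":0},{"tx":0,"ty":0,"tz":0,"spin":0}]'

```text
clock: 17.7
eef_pos: [0.5192, -0.0223, 0.2315]
tool_rot: [-0.103, -3.138, -0.001]
wrist_force: [-0.5, 0.9, 4.2]
finger_gap: 0.015
gripper_force: 25.0
```

```bash
python3 - <<'E'
from h import *
go(520.2,-24.3,229);print(get_state()['wrist_force'])
E
```

```text
t 17.7 pos [519.2 -22.3 231.5] yang 1.505 tilt [-0.001  0.001] j7 1.59 gap 0.015 -> tool [-1. -2.  3.] xax [-0.998  0.066]
[-0.47477741  0.87865188  4.19102303]
```

Push on gently until the stop shows in the force.

Request:
move_arm --targets '[{"tx":-2,"ty":-1,"tz":0,"spin":0},{"tx":0,"ty":0,"tz":0,"spin":0},{"tx":0,"ty":0,"tz":0,"spin":0}]'

```text
clock: 18.08
eef_pos: [0.5207, -0.023, 0.2315]
tool_rot: [-0.103, -3.137, -0.001]
wrist_force: [-1.7, 2.1, 5.7]
finger_gap: 0.0156
gripper_force: 25.1
```

Request:
move_arm --targets '[{"tx":-2,"ty":-1,"tz":0,"spin":0},{"tx":0,"ty":0,"tz":0,"spin":0},{"tx":0,"ty":0,"tz":0,"spin":0}]'

```text
clock: 18.45
eef_pos: [0.5225, -0.0239, 0.2315]
tool_rot: [-0.102, -3.137, -0.002]
wrist_force: [-3.0, 3.0, 6.9]
finger_gap: 0.0154
gripper_force: 25.2
```

```bash
python3 - <<'E'
from h import *
go(520.2,-24.3,229)
s=get_state();c=read_camera('wrist');save(c,'w8')
for t in('knuckle','gate_handle'): 
  h=lm(c,t);print(t,h,[atz(c,q,.136 if t=='knuckle' else .178,s).round(4) for p,q in h])
E
```

```text
t 18.45 pos [522.5 -23.9 231.5] yang 1.506 tilt [-0.003  0.001] j7 1.6 gap 0.0154 -> tool [ 2. -1.  3.] xax [-0.998  0.065]
knuckle [(0.89, [137.2, 276.8])] [array([ 0.5427, -0.0903,  0.136 ])]
gate_handle [(0.98, [262.5, 263.0])] [array([ 0.5179, -0.0205,  0.178 ])]
```

View pics/w8.png

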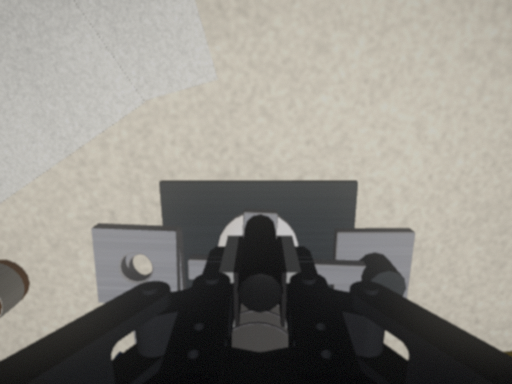

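The wrist view shows the gate across the front, with the tongue (93–183, from row 225) over the right arm and its hole at (137,265). I'll push a bit more to confirm the stop.

Request:
move_arm --targets '[{"tx":-2,"ty":-1,"tz":0,"spin":0},{"tx":0,"ty":0,"tz":0,"spin":0},{"tx":0,"ty":0,"tz":0,"spin":0}]'

```text
clock: 18.98
eef_pos: [0.5247, -0.0249, 0.2315]
tool_rot: [-0.102, -3.138, -0.002]
wrist_force: [-2.4, 2.0, 5.8]
finger_gap: 0.0152
gripper_force: 25.1
```

Request:
move_arm --targets '[{"tx":-3,"ty":-1,"tz":0,"spin":0},{"tx":0,"ty":0,"tz":0,"spin":0},{"tx":0,"ty":0,"tz":0,"spin":0}]'

```text
clock: 19.35
eef_pos: [0.5259, -0.0254, 0.2314]
tool_rot: [-0.103, -3.133, -0.004]
wrist_force: [-5.7, 3.2, 9.0]
finger_gap: 0.0151
gripper_force: 25.5
```

```bash
python3 - <<'E'
from h import *
go(520.2,-24.3,229)
s=get_state();c=read_camera('wrist');save(c,'w9')
for t in('knuckle','gate_handle'): 
  h=lm(c,t);print(t,h,[atz(c,q,.136 if t=='knuckle' else .178,s).round(4) for p,q in h])
for f in('w8','w9'):
  g=cv2.imread(f'pics/{f}.png',0);print(g[215:300:3,100:180:4])
E
```

```text
t 19.35 pos [525.9 -25.4 231.4] yang 1.505 tilt [-0.007  0.003] j7 1.6 gap 0.0151 -> tool [6. 1. 2.] xax [-0.998  0.065]
knuckle [(0.9, [138.0, 271.8])] [array([ 0.5426, -0.0907,  0.136 ])]
gate_handle [(0.84, [260.9, 265.1]), (0.28, [135.4, 273.0])] [array([ 0.522 , -0.0226,  0.178 ]), array([ 0.5221, -0.0739,  0.178 ])]
[[184 190 189 176 185 189 192 186 189 193 184 184 188 185 188 176  75  71
   69  70]
 [184 187 187 179 181 190 189 185 188 192 186 179 184 185 189 181  74  71
   72  70]
 [185 192 187 182 184 189 187 184 187 192 190 184 184 186 185 179  74  71
   71  69]
 [ 90  96 102 103 113 120 127 132 133 147 153 154 168 173 172 166  71  70
   68  69]
 [ 87  85  83  80  79  79  77  76  77  76  76  74  75  75  74  76  71  70
   70  69]
 [144 144 144 143 140 139 134 131 131 128 127 119 112 110 104  99  92  87
   87  75]
 [143 144 144 145 145 145 145 143 144 144 143 142 143 143 141 142 141 140
  140  94]
 [142 141 142 141 142 142 142 143 142 141 142 139 142 141 141 142 142 141
  141  94]
 [146 146 146 145 145 144 144 143 145 145 142 142 142 142 141 140 140 141
  139  98]
 [142 141 1
[... 3455 characters left out ...]
 139 138
  138 138]
 [144 141 142 142 142 141 131  71  69  82 116 117 103  87 141 141 143 142
  141 141]
 [142 141 140 142 141 140 138 108  66  66  65  62  52  64  73  86 119 139
  139 139]
 [146 144 145 144 144 144 144 139 116  72  46  40  37  36  37  34  36  97
  143 141]
 [149 142 141 140 140 140 140 141 114  43  37  37  36  37  37  32  32  38
  138 139]
 [152 138 140 139 138 137 136  88  42  39  39  44  41  46  41  33  33  36
  125 111]
 [164 144 145 146 145 136  63  40  38  38  38  44  50  45  35  33  34  35
   36  31]
 [166 138 138 139 108  49  43  41  37  37  33  35  34  35  31  30  34  38
   28  27]
 [172 139 134  90  43  43  40  36  36  34  36  33  35  31  32  36  35  33
   29  26]]
```

Request:
move_arm --targets '[{"tx":-3,"ty":0,"tz":0,"spin":0},{"tx":0,"ty":0,"tz":0,"spin":0},{"tx":0,"ty":0,"tz":0,"spin":0}]'

```text
clock: 19.88
eef_pos: [0.5264, -0.0255, 0.2313]
tool_rot: [-0.103, -3.126, -0.005]
wrist_force: [-11.1, 4.6, 14.6]
finger_gap: 0.0153
gripper_force: 25.9
```

```bash
python3 - <<'E'
from h import *
go(520.2,-24.3,229)
c=read_camera('wrist');save(c,'w10')
g=[cv2.imread(f'pics/{f}.png',0)[190:280,96:180].astype(float) for f in('w9','w10')]
print(cv2.phaseCorrelate(*g)); 
# top-edge rows of the tongue at several columns
for f in('w8','w9','w10'):
  G=cv2.GaussianBlur(cv2.imread(f'pics/{f}.png',0),(3,3),0)
  print(f,[[ (u,[int(v) for v in range(215,250) if abs(int(G[v+1,u])-int(G[v-1,u]))>25])] for u in (108,140,170,350,380)])
E
```

```text
t 19.88 pos [526.4 -25.5 231.3] yang 1.505 tilt [-0.013  0.004] j7 1.6 gap 0.0153 -> tool [6. 1. 2.] xax [-0.998  0.066]
((-0.2201512812001738, 0.6379646014044553), 0.9553536939627405)
w8 [[(108, [222, 223, 224, 225, 228, 229])], [(140, [223, 224, 225, 226, 229, 230])], [(170, [230, 231])], [(350, [231, 232, 233])], [(380, [226, 227, 228, 229, 231, 232, 233])]]
w9 [[(108, [222, 223, 224, 233, 234, 235])], [(140, [221, 222, 223, 224, 229, 233, 234, 235])], [(170, [226, 229, 230, 233, 234, 235])], [(350, [226, 227])], [(380, [221, 222, 223, 224, 226, 227, 247, 248, 249])]]
w10 [[(108, [222, 223, 224, 233, 234, 235])], [(140, [222, 223, 224, 227, 230, 233, 234, 235])], [(170, [227, 230, 233, 234, 235])], [(350, [226, 227, 228])], [(380, [222, 223, 224, 226, 227, 228, 247, 248, 249])]]
```

Force rose with hardly any motion, so the gate is on its stop. Release, rise, and look down on the hole.

Request:
move_arm --targets '[{"tx":3,"ty":0,"tz":0,"spin":0},{"tx":0,"ty":0,"tz":0,"spin":0}]'

```text
clock: 20.18
eef_pos: [0.526, -0.0254, 0.2314]
tool_rot: [-0.104, -3.134, -0.004]
wrist_force: [-5.2, 3.9, 8.4]
finger_gap: 0.0154
gripper_force: 25.3
```

Request:
move_arm --targets '[{"tx":0,"ty":0,"tz":0,"spin":0},{"tx":0,"ty":0,"tz":0,"spin":0},{"tx":0,"ty":0,"tz":0,"spin":0},{"tx":0,"ty":0,"tz":-20,"spin":0},{"tx":0,"ty":0,"tz":-40,"spin":0},{"tx":0,"ty":0,"tz":-40,"spin":0},{"tx":-15,"ty":-34,"tz":0,"spin":0},{"tx":-5,"ty":-34,"tz":0,"spin":0},{"tx":0,"ty":0,"tz":0,"spin":0},{"tx":0,"ty":0,"tz":0,"spin":0}]' --jaw 45

```text
clock: 21.42
eef_pos: [0.5439, -0.0957, 0.3311]
tool_rot: [-0.104, -3.139, -0.001]
wrist_force: [-0.5, 0.2, 0.6]
finger_gap: 0.0452
gripper_force: 0.0
```

```bash
python3 - <<'E'
from h import *
go(542,-92,330)
s=get_state();c=read_camera('wrist');save(c,'w11')
h=lm(c,'knuckle');print(h,[(atz(c,q,.136,s)*1000).round(1) for p,q in h])
for t,z in(('gate_handle',.178),('cylinder',0)):
  h=lm(c,t);print(t,h,[(atz(c,q,z,s)*1000).round(1) for p,q in h])
q=lm(c,'knuckle')[0][1];u,v=int(q[0]),int(q[1])
G=cv2.imread('pics/w11.png',0);print(u-30,v-30);print(G[v-30:v+31:3,u-30:u+31:3])
E
```

```text
t 21.43 pos [543.9 -95.7 331.1] yang 1.504 tilt [-0.001  0.001] j7 1.71 gap 0.0452 -> tool [2. 4. 1.] xax [-0.998  0.066]
[(0.85, [265.3, 187.1])] [array([543.3, -89. , 136. ])]
gate_handle [(0.88, [362.7, 164.4])] [array([521.5, -22.9, 178. ])]
cylinder [(0.77, [317.4, 192.6])] [array([588.5, -25.1,   0. ])]
235 157
[[165 104  91  81  80  79  79  80  78  78  77  77  81  86  85  85  84  85
   83  70  70]
 [167 125 123 123 123 123 122 121 121 121 122 122 122 123 123 121 122 122
  120  84  68]
 [171 135 136 136 135 132 134 133 132 133 134 134 132 133 132 132 133 132
  133  86  67]
 [169 136 134 135 134 134 133 133 134 135 133 135 133 134 133 132 134 134
  134  85  68]
 [169 134 134 132 131 131 130 131 130 131 130 130 132 130 131 129 131 129
  130  82  68]
 [169 134 133 132 132 132 131 130 130 129 131 132 131 130 129 131 130 129
  130  79  90]
 [173 136 134 134 135 135 135 134 132 125 122 129 134 134 134 133 134 134
  134  94 170]
 [175 137 135 136 135 135 136 123  81  72  70  78 116 133 134 134 135 137
  135 153 178]
 [172 135 137 135 136 135 131  76  70  71  68  68  72 123 133 134 134
[... 388 characters left out ...]
6 134 136 135 134 133 119 104 100 113 129 134 134 134 133 132
  135 174 180]
 [169 134 132 133 131 132 133 132 131 132 131 131 130 132 131 131 131 131
  133 177 182]
 [175 139 138 138 136 137 137 135 136 137 135 137 136 135 136 134 135 135
  133 117 119]
 [174 136 134 132 131 130 131 133 130 132 132 132 130 132 131 131 131 130
  130 122 121]
 [170 135 130 130 131 131 130 131 130 129 129 131 128 129 130 128 128 130
  130 128 126]
 [168 140 136 130 128 127 132 132 132 130 130 129 130 130 128 130 131 130
  129 127 125]
 [170 171 174  86  73  74 127 131 127 130 130 128 126 130 127 132 129 127
  131 128 125]
 [176 178 174  87  73  72 124 132 127 130 132 128 125 129 126 130 130 127
  129 128 125]]
```

Request:
move_arm --targets '[{"tx":3,"ty":55,"tz":0,"spin":0},{"tx":3,"ty":55,"tz":0,"spin":0},{"tx":3,"ty":55,"tz":0,"spin":0},{"tx":3,"ty":55,"tz":0,"spin":0},{"tx":3,"ty":55,"tz":0,"spin":0},{"tx":3,"ty":55,"tz":20,"spin":0},{"tx":3,"ty":55,"tz":20,"spin":0},{"tx":0,"ty":54,"tz":20,"spin":0},{"tx":0,"ty":0,"tz":0,"spin":0},{"tx":0,"ty":0,"tz":0,"spin":0},{"tx":0,"ty":0,"tz":0,"spin":0},{"tx":0,"ty":0,"tz":0,"spin":0}]'

```text
clock: 23.18
eef_pos: [0.553, 0.3416, 0.2723]
tool_rot: [0.109, 3.139, 0.0]
wrist_force: [-1.1, 0.1, 0.1]
finger_gap: 0.0452
gripper_force: 0.0
```

```bash
python3 - <<'E'
from h import *
go(552,344,150)
s=get_state();c=read_camera('wrist');save(c,'w12')
for t,z in(('pin_mid',.0655),('pin',.008)):
  h=lm(c,t);print(t,h,[(atz(c,q,z,s)*1000).round(1) for p,q in h])
print([np.round(e['extent'],1).tolist() for e in find_in(c,'pin')[:3]])
G=cv2.cvtColor(c['img'],cv2.COLOR_RGB2GRAY);m=(G<60).astype(np.uint8);m[300:]=0
n,l,st,ce=cv2.connectedComponentsWithStats(m)
for i in range(1,n):
  if st[i,4]>150: print(st[i].tolist(),ce[i].round(1))
E
```

```text
t 23.18 pos [553.  341.6 272.3] yang 1.502 tilt [0.001 0.   ] j7 0.97 gap 0.0452 -> tool [  1.   2. 122.] xax [-0.998  0.069]
pin_mid [(0.95, [346.9, 102.6]), (0.85, [363.7, 175.0]), (0.59, [260.5, 191.1])] [array([491.3, 417.1,  65.5]), array([551. , 431.2,  65.5]), array([558.9, 343.9,  65.5])]
pin [(0.92, [256.6, 176.0]), (0.62, [348.8, 163.8])] [array([558. , 340.1,   8. ]), array([551.9, 433.3,   8. ])]
[[348.9, 103.9, 37.3, 23.7], [256.9, 198.0, 32.8, 49.8], [365.9, 177.7, 35.6, 28.4]]
[234, 141, 67, 20, 352] [266.7 150. ]
[463, 149, 49, 33, 1357] [488.  165.1]
[356, 167, 28, 23, 368] [369.1 178.3]
[248, 183, 24, 41, 822] [259.3 203.9]
[447, 198, 41, 102, 1738] [464.8 263.3]
[0, 225, 15, 70, 568] [  4.8 270.5]
[73, 239, 137, 61, 3049] [168.3 279.5]
[310, 239, 137, 61, 3071] [350.9 279.4]
```

```bash
python3 - <<'E'
from h import *
s=get_state();c=read_camera('wrist')
o,d=ray(c,(260,212),s)
for q in((260.5,212.5),): print((atz(c,q,.123,s)*1000).round(1))
G=cv2.cvtColor(c['img'],cv2.COLOR_RGB2GRAY);print(G[178:230:2,240:282:2])
a=read_camera('side');b=read_camera('top')
B=cv2.cvtColor(b['img'],cv2.COLOR_RGB2GRAY)
E
```

```text
[558.1 344.7 123. ]
[[ 93  93  92  94  93  87  81  84  92  99  94  83  83  86  92  92  94  91
   93  92  94]
 [ 92  92  92  91  87  91 106 113 115 116 114 112 110  94  87  90  93  92
   93  95  94]
 [ 91  92  91  84  89 107 111 108 103 106 105 112 114 113  98  88  91  93
   94  93  93]
 [ 92  93  91  96 112 113  98  72  50  48  49  70  96 109 111 100  89  92
   91  93  92]
 [ 92  89  88 108 114  88  48  37  37  38  37  38  44  82 110 108  89  93
   92  93  93]
 [ 91  91  92 113 108  60  38  37  36  37  38  37  38  53  99 111 100  91
   93  91  93]
 [ 91  91 103 111  83  42  36  40  36  38  37  37  33  38  72 112 109  92
   93  93  93]
 [ 93  89 105 112  72  36  39  39  38  37  40  37  39  35  68 112 110  93
   93  91  92]
 [ 92  89 102 108  62  38  37  39  35  36  38  35  38  37  60 106 107  89
   94  93  92]
 [ 91  91 100 102  53  38  39  36  37  39  38  36  38  39  51 103 104  94
   91  93  93]
 [ 89  90  96  99  46  38  35  38  38  35  36  38  35  37  47 100  98  91
   93  92  93]
 [ 93  90  90  86  43  37  39  38  38  38  38  37  39  40  44  89  92  91
   90  92  93]
 [ 91  90  9
[... 534 characters left out ...]
2  52  44  43  47  47  46  45  46  48  44  48  47  60  89  90
   91  90  94]
 [ 90  92  85  53  44  45  46  45  47  46  48  47  46  47  46  59  89  90
   91  92  90]
 [ 90  91  88  63  47  47  46  45  46  48  46  46  47  44  47  72  90  90
   92  92  91]
 [ 91  90  90  80  53  45  47  48  48  45  48  47  47  46  58  87  91  90
   90  91  90]
 [114 104  97  92  71  46  45  46  45  47  45  45  46  54  77  90  90  90
   92  90  92]
 [148 146 139 135 122 103  79  53  47  46  47  50  68  84  92  90  91  90
   91  91  92]
 [153 153 149 151 152 152 146 129 106  98  91  88  90  93  90  89  90  91
   91  92  91]
 [152 154 152 150 150 148 152 150 148 150 149 144 136 126 110 100  96  91
   91  90  90]]
```

Request:
move_arm --targets '[{"tx":-3.5,"ty":1,"tz":30,"spin":0},{"tx":0,"ty":0,"tz":35,"spin":0},{"tx":0,"ty":0,"tz":30,"spin":0},{"tx":0,"ty":0,"tz":17,"spin":0},{"tx":0,"ty":0,"tz":9,"spin":0},{"tx":0,"ty":0,"tz":0,"spin":0},{"tx":0,"ty":0,"tz":0,"spin":0}]'

```text
clock: 24.4
eef_pos: [0.5565, 0.3442, 0.1517]
tool_rot: [0.105, 3.138, 0.002]
wrist_force: [0.9, 0.0, 0.2]
finger_gap: 0.0448
gripper_force: 0.0
```

```bash
python3 - <<'E'
from h import *
go(556.5,342.5,150)
s=get_state();print(s['wrist_force']);c=read_camera('wrist');save(c,'w13')
G=cv2.cvtColor(c['img'],cv2.COLOR_RGB2GRAY);np.set_printoptions(linewidth=250);print(G[190:384:6,190:330:5])
E
```

```text
t 24.4 pos [556.5 344.2 151.7] yang 1.504 tilt [0.002 0.001] j7 0.98 gap 0.0448 -> tool [-0. -2.  2.] xax [-0.998  0.067]
[0.8983009  0.00285326 0.20483948]
[[178 172 159 107 104 105 105 105 104 102 104 103 103 104 103 104 104 105 105 105 104  92  67  57  57  60  60 156]
 [173 176 128 107 105 106 103 104 103 103 102 103 101 103 104 104 102 104 102 104 106 106 105 108 110 108  97  75]
 [174 172 108 105 106 104 105 103 102 102 101 104 101 101 102 102 103 103 103 104 105 103 106 105 106 107 109 110]
 [170 174 104 104 103 101 103 102 101 102 102 101 101 102 101 102 101 103 103 102 103 102 104 106 106 105 108 111]
 [171 160 104 105 103 100 101 101 100 101 101 101 101 101 100 101 100 102 101 101 103 103 102 102 105 105 106 152]
 [172 131 103 102 101 101 102 100  99 100 100  90  68  68  82  96 101 101 102 101 100 102 102 104 104 104 106 165]
 [175 104 103 103 100 100 100  99 100  92 114 130 132 131 130 126  76  99 100 100 100 103 103 102 104 105 117 166]
 [178 102 102 102  99 100 101  99  97 128 129 111  45  44  85 126 128  90 100 100 100 101 100 102 104 101 155 162]
 [163  73  73  62  96  
[... 2152 characters left out ...]
 107  29]
 [ 23  27  28  31  30  33  33  30  31  33  29  31  29  58  61  46  33  30  28  30  32  29  29  29  28  24  28  24]
 [ 24  25  27  27  29  29  27  28  27  26  28  27  31  27  30  27  26  27  27  29  26  27  29  26  25  26  27  23]
 [ 22  21  21  26  23  26  29  29  26  27  28  27  26  25  23  28  24  26  26  23  24  24  24  28  26  22  24  21]
 [ 23  18  19  23  23  26  23  21  26  25  23  23  22  27  24  23  23  24  23  25  24  23  23  24  23  21  19  20]
 [ 18  20  17  20  24  22  25  24  25  21  18  15  20  20  20  18  18  22  18  22  20  22  19  19  19  19  18  15]
 [ 17  16  18  18  21  15  21  23  19  13  21  23  20  16  18  15  22  18  17  21  20  21  16  19  17  17  15  18]]
```

```bash
python3 - <<'E'
from h import *
s=get_state();c=read_camera('wrist')
print((atz(c,(252.5,319),.123,s)*1000).round(1)); go(556.5,341.2,150)
E
```

```text
[560.3 343.4 123. ]
t 24.5 pos [556.3 344.1 151.6] yang 1.504 tilt [0.002 0.001] j7 0.98 gap 0.0452 -> tool [-0. -3.  2.] xax [-0.998  0.067]
```

Request:
move_arm --targets '[{"tx":-2,"ty":-3,"tz":1,"spin":0},{"tx":0,"ty":0,"tz":0,"spin":0}]' --jaw 28

```text
clock: 24.75
eef_pos: [0.5581, 0.34, 0.1496]
tool_rot: [0.106, 3.139, -0.001]
wrist_force: [-1.0, 0.1, -0.1]
finger_gap: 0.0278
gripper_force: 0.0
```

Request:
move_arm --targets '[{"tx":0,"ty":0,"tz":0,"spin":0},{"tx":0,"ty":0,"tz":0,"spin":0},{"tx":0,"ty":0,"tz":0,"spin":0},{"tx":0,"ty":0,"tz":0,"spin":0}]' --jaw 10 --grip_force 50

```text
clock: 25.25
eef_pos: [0.5578, 0.3406, 0.1496]
tool_rot: [0.105, 3.14, -0.0]
wrist_force: [0.5, -0.5, 2.8]
finger_gap: 0.0167
gripper_force: 48.7
```

```bash
python3 - <<'E'
from h import *
go(558,341.2,150);s=get_state();print(s['wrist_force'],s['gripper_force'])
c=read_camera('wrist');G=cv2.cvtColor(c['img'],cv2.COLOR_RGB2GRAY);np.set_printoptions(linewidth=250);print(G[190:360:5,210:310:4])
E
```

```text
t 25.25 pos [557.8 340.6 149.6] yang 1.504 tilt [ 0. -0.] j7 0.98 gap 0.0167 -> tool [-0.  1. -0.] xax [-0.998  0.067]
[ 0.5043226  -0.48213391  2.75301881] 48.679364919662476
[[105 105 106 104 103 104 103 103 101 103 102 103 102 102 105 104 103 104 105 104 105 107 105 105 104]
 [105 104 105 104 104 104 104 103 101 102 100 102 102 104 103 103 104 103 103 102 102 104 104 106 106]
 [104 102 105 104 104 101 103 103 102 101 101 101 103 102 102 102  99 103 102 103 101 105 103 104 104]
 [103 103 104 103 103 102 102 101 102 101 101 102 100 101 100 100 102 103 102 100 102 103 103 104 104]
 [104 103 103 101 101 101  99 101 100 102 101 100  99  99 102 100 101 102 101 101 102 101 102 103 103]
 [102 102 102 101 101 100  99 101 100  99 100 100  99  99 100 100  99 101 101 101 101 103 102 102 104]
 [102 102 101 102 100 100 101 100 101  98  73  65  85  78  66  75  98  98 100  99  99 100 103 102 103]
 [102 102 100 100 100 101  98  98  83 112 128 129 131 130 128 128 101  87  99  99 100  99 101 101 102]
 [101 103  99 100 100 100  99  83 126 127 125  93  77  70 110 126 129 125  92 100  99 100  98 101 10
[... 1878 characters left out ...]
  61  45  27  27  24  28  29  27  24  29  30  24  27  48  55  35  17  20  19  16]
 [ 18  20  20  16  25 112 168 151  29  27  26  31  28  26  28  26  29  47 128 112  47  21  20  20  20]
 [ 16  19  21  16  25 145 165 163 157 105  29  31  28  27  26  44  99 113 113 114  72  19  16  17  21]
 [ 19  18  16  18  18 145 160 157 167 168 111 155 103 132 166 129 115 113 115 143 105  19  16  18  18]
 [ 14  17  18  22  22 137 166 167 173 168 124 125 118 168 118 115 113 139 170 167  99  23  14  19  14]
 [ 15  16  17  22  18  21  18  27  41  79  96  99 155 125  97  74  57  33  24  18  18  19  21  13  19]
 [ 17  14  21  13  19  20  19  22  20  22  22  19  20  22  19  18  20  21  23  21  17  18  14  17  14]]
```

Request:
move_arm --targets '[{"tx":0,"ty":0,"tz":-10,"spin":0},{"tx":0,"ty":0,"tz":-20,"spin":0},{"tx":0,"ty":0,"tz":-30,"spin":0},{"tx":0,"ty":0,"tz":-35,"spin":0},{"tx":0,"ty":0,"tz":-35,"spin":0},{"tx":0,"ty":0,"tz":-35,"spin":0},{"tx":0,"ty":0,"tz":-35,"spin":0},{"tx":0,"ty":0,"tz":-35,"spin":0},{"tx":0,"ty":0,"tz":0,"spin":0},{"tx":0,"ty":0,"tz":0,"spin":0}]'

```text
clock: 26.55
eef_pos: [0.557, 0.3406, 0.3834]
tool_rot: [-0.104, -3.138, 0.002]
wrist_force: [-0.7, 0.1, -1.8]
finger_gap: 0.0166
gripper_force: 48.8
```

```bash
python3 - <<'E'
from h import *
go(542,-92,390);s=get_state()
c=read_camera('wrist');G=cv2.cvtColor(c['img'],cv2.COLOR_RGB2GRAY);save(c,'w14')
np.set_printoptions(linewidth=250);print(G[160:350:6,210:310:4])
s2=dict(s);s2['eef_pos']=[.5578,.3406,.1496]
print('disc vs tcp',(atz(c,(260,318),.123,s2)*1000).round(1)-[557.8,340.6,0])
print(lm(c,'pin'),lm(c,'pin_mid'))
E
```

```text
t 26.55 pos [557.  340.6 383.4] yang 1.504 tilt [-0.002 -0.001] j7 0.97 gap 0.0166 -> tool [ -14. -433.   -6.] xax [-0.998  0.066]
[[158 166 165 166 169 165 120 106 107 106 106  93 163 166  90 107 107 109 109 108 155 164 167 165 164]
 [167 168 166 171 171 165 107 108 105 106 107  69  55  58  61 108 107 108 108 112 167 165 161 166 167]
 [169 169 163 163 164 151 105 107 105 106 106 105 100 102 106 106 107 107 109 141 166 162 167 166 166]
 [167 170 164 163 166 123 106 106 105 106 105 104 105 106 107 105 105 108 106 167 165 168 163 160 163]
 [171 167 168 166 166 147 124 108 104 106 104 105 105 106 106 105 105 106 121 162 162 172 163 159 166]
 [166 168 169 169 165 167 168 165 166 162 164 158 138 118 105 105 106 104 151 166 166 165 167 167 162]
 [170 169 166 170 173 172 169 164 169 169 168 168 167 168 166 161 165 164 165 169 168 168 162 165 168]
 [171 168 166 169 170 169 168 165 174 169 166 158 162 167 167 164 167 154 140 132 140 158 162 165 162]
 [171 167 167 166 167 168 170 164 162 164 163 156  82  82 147 117 151 129 127 138 138 134 127 115 151]
 [169 167 169 167 167 166 166 165 172 167 
[... 1805 characters left out ...]
2  20]
 [ 15  18  19  17  23  38  28  27  22  28  29  24  28  26  26  27  28  27  27  42  24  18  18  20  17]
 [ 13  17  13  17  22  43 148 107  24  25  24  27  25  26  25  26  24  26 143 153  47  19  14  16  18]
 [ 15  16  15  17  22 110 158 158 126  51  23  23  27  27  25  24  45 117 131 133  88  19  19  16  15]
 [ 17  17  17  20  18 138 157 157 151 159 154 150 113  93 156 155 156 154 157 154  72  15  19  20  14]
 [ 12  17  11  19  13  99 145 153 157 153 158 158 113  93 162 158 156 154 151 140  55  17  14  18  13]]
disc vs tcp [  2.    1.8 123. ]
[(0.87, [327.6, 151.4]), (0.62, [316.9, 102.5]), (0.59, [259.1, 207.6])] [(0.76, [259.1, 245.4]), (0.71, [337.1, 152.1]), (0.63, [324.5, 100.1])]
```

Request:
move_arm --targets '[{"tx":-2,"ty":-20,"tz":-1,"spin":0},{"tx":-2,"ty":-48,"tz":-1,"spin":0},{"tx":-2,"ty":-54,"tz":0,"spin":0},{"tx":-2,"ty":-54,"tz":0,"spin":0},{"tx":-2,"ty":-54,"tz":0,"spin":0},{"tx":-2,"ty":-54,"tz":0,"spin":0},{"tx":-2,"ty":-54,"tz":0,"spin":0},{"tx":0,"ty":-48,"tz":0,"spin":0},{"tx":0,"ty":-32,"tz":0,"spin":0},{"tx":0,"ty":-15,"tz":0,"spin":0},{"tx":0,"ty":0,"tz":0,"spin":0},{"tx":0,"ty":0,"tz":0,"spin":0}]'

```text
clock: 28.2
eef_pos: [0.5429, -0.0902, 0.3863]
tool_rot: [-0.1, -3.14, -0.002]
wrist_force: [-0.6, 0.8, -0.6]
finger_gap: 0.0171
gripper_force: 48.9
```

```bash
python3 - <<'E'
from h import *
go(541,-92,300)
E
```

```text
t 28.2 pos [542.9 -90.2 386.3] yang 1.507 tilt [-0.     0.002] j7 1.71 gap 0.0171 -> tool [ 2. -2. 86.] xax [-0.998  0.064]
```

Request:
move_arm --targets '[{"tx":2,"ty":-2,"tz":20,"spin":0},{"tx":0,"ty":0,"tz":30,"spin":0},{"tx":0,"ty":0,"tz":20,"spin":0},{"tx":0,"ty":0,"tz":14,"spin":0},{"tx":0,"ty":0,"tz":0,"spin":0},{"tx":0,"ty":0,"tz":0,"spin":0},{"tx":0,"ty":0,"tz":0,"spin":0}]'

```text
clock: 29.08
eef_pos: [0.5411, -0.0941, 0.3033]
tool_rot: [0.105, 3.138, -0.0]
wrist_force: [1.0, 0.4, -0.8]
finger_gap: 0.0164
gripper_force: 48.9
```

```bash
python3 - <<'E'
from h import *
go(541,-92,300)
s=get_state();c=read_camera('wrist');save(c,'w15')
h=lm(c,'knuckle');print(h,[(atz(c,q,.136,s)*1000).round(1) for p,q in h])
def px(c,P,s):
    W=np.eye(4);W[:3,:3]=R.from_rotvec(s['tool_rot']).as_matrix();W[:3,3]=s['eef_pos'];p=np.linalg.inv(W@np.array(c['T_tool_cam']))@np.append(P,1)
    return [c['cx']+c['fx']*p[0]/-p[2],c['cy']-c['fy']*p[1]/-p[2]]
e=np.array(s['eef_pos']);print('tip px pred',px(c,e-[0,0,.142],s),'axis at .136',px(c,[e[0],e[1],.136],s))
G=cv2.cvtColor(c['img'],cv2.COLOR_RGB2GRAY)
np.set_printoptions(linewidth=250);print(G[150:250:3,215:305:3])
E
```

```text
t 29.07 pos [541.1 -94.1 303.3] yang 1.504 tilt [ 0.002 -0.   ] j7 1.73 gap 0.0164 -> tool [0. 2. 3.] xax [-0.998  0.067]
[(0.92, [263.2, 197.6])] [array([541.8, -89.7, 136. ])]
tip px pred [np.float64(256.7958384150953), np.float64(207.4532605061843)] axis at .136 [np.float64(257.0776229446243), np.float64(196.99991065540124)]
[[185 187 190 ...  77  77  79]
 [187 186 187 ...  75  75  75]
 [189 192 188 ...  76  77  75]
 ...
 [195 194 189 ... 117 138 118]
 [132 129 126 ...  74  89  77]
 [ 54  54  54 ...  57  32  30]]
```

Request:
move_arm --targets '[{"tx":0,"ty":2,"tz":8,"spin":0},{"tx":0,"ty":0,"tz":4,"spin":0},{"tx":0,"ty":0,"tz":0,"spin":0},{"tx":0,"ty":0,"tz":0,"spin":0}]'

```text
clock: 29.68
eef_pos: [0.5408, -0.0922, 0.2904]
tool_rot: [0.105, 3.14, -0.0]
wrist_force: [-0.6, 0.6, -1.3]
finger_gap: 0.0164
gripper_force: 48.9
```

```bash
python3 - <<'E'
from h import *
go(541,-92,300)
s=get_state();c=read_camera('wrist');save(c,'w16')
print(lm(c,'knuckle'))
G=cv2.cvtColor(c['img'],cv2.COLOR_RGB2GRAY)
np.set_printoptions(linewidth=250,threshold=10**6);print(G[180:244:2,232:292:2])
E
```

```text
t 29.68 pos [540.8 -92.2 290.4] yang 1.504 tilt [ 0. -0.] j7 1.73 gap 0.0164 -> tool [ -0.   0. -10.] xax [-0.998  0.067]
[(0.82, [257.9, 205.1]), (0.6, [255.7, 210.7])]
[[146 146 146 145 146 145 145 146 146 144 145 145 145 145 145 143 143 144 144 144 144 143 144 144 142 144 144 145 144 144]
 [148 149 147 148 147 147 148 148 148 145 147 148 147 146 146 147 146 147 147 146 147 146 146 146 149 148 147 148 147 146]
 [147 148 148 147 147 146 146 145 147 146 145 145 144 145 145 145 145 144 145 145 144 144 144 143 143 145 145 142 143 145]
 [145 147 144 144 144 145 144 144 143 143 142 144 143 144 142 143 143 142 143 142 143 142 141 142 141 142 141 143 142 141]
 [144 144 145 145 145 145 145 144 144 144 144 143 143 145 142 143 144 142 143 143 143 141 145 141 143 142 142 143 141 141]
 [147 147 146 147 148 146 145 146 144 145 147 146 146 145 144 145 144 145 145 145 143 145 146 145 144 145 146 145 142 146]
 [148 148 147 148 148 148 148 147 148 148 149 146 140 132 130 134 140 147 147 147 148 147 147 147 146 147 147 147 146 149]
 [147 147 148 148 148 148 148 147 148 147 136 112  91  84  81  85 100
[... 2306 characters left out ...]
118  80  49  46  43  44  43  44  54  85 118 135 140 138 139 138 116 136 141 141 141]
 [145 146 127 122 138 145 144 131  93  58  46  43  45  42  42  41  42  42  40  54  93 134 137 133 127 110 120 133 132 131]
 [ 97  96  84  69  87 138 143  91  47  40  44  43  43  43  40  41  42  39  40  38  50 104 139 110  66  62  73  79  79  81]
 [ 71  70  63  49  65 132 118  57  44  43  44  40  43  41  42  43  40  41  36  38  38  63 124 101  40  44  62  62  64  64]
 [ 71  70  60  48  63 120  80  43  43  45  41  42  42  41  39  39  39  39  37  38  39  39  84  93  42  40  58  64  62  64]
 [ 73  72  57  48  60  95  54  44  43  42  41  40  41  38  38  37  38  37  37  38  35  38  47  69  38  37  57  64  64  63]]
```

Request:
move_arm --targets '[{"tx":0.5,"ty":0,"tz":6,"spin":0},{"tx":0,"ty":0,"tz":6,"spin":0},{"tx":0,"ty":0,"tz":4,"spin":0},{"tx":0,"ty":0,"tz":4,"spin":0},{"tx":0,"ty":0,"tz":0,"spin":0}]'

```text
clock: 30.4
eef_pos: [0.54, -0.092, 0.27]
tool_rot: [-0.105, -3.139, -0.0]
wrist_force: [0.2, -0.8, -0.4]
finger_gap: 0.0168
gripper_force: 48.9
```

Request:
move_arm --targets '[{"tx":0,"ty":0,"tz":4,"spin":0},{"tx":0,"ty":0,"tz":4,"spin":0},{"tx":0,"ty":0,"tz":4,"spin":0},{"tx":0,"ty":0,"tz":0,"spin":0}]'

```text
clock: 30.9
eef_pos: [0.54, -0.092, 0.258]
tool_rot: [-0.105, -3.139, -0.0]
wrist_force: [0.9, -0.3, 0.1]
finger_gap: 0.0169
gripper_force: 48.9
```

Request:
move_arm --targets '[{"tx":0,"ty":0,"tz":6,"spin":0},{"tx":0,"ty":0,"tz":6,"spin":0},{"tx":0,"ty":0,"tz":6,"spin":0},{"tx":0,"ty":0,"tz":4,"spin":0},{"tx":0,"ty":0,"tz":3,"spin":0},{"tx":0,"ty":0,"tz":3,"spin":0},{"tx":0,"ty":0,"tz":0,"spin":0}]'

```text
clock: 31.78
eef_pos: [0.5401, -0.0921, 0.2302]
tool_rot: [-0.105, -3.139, 0.0]
wrist_force: [-0.1, -0.2, -1.1]
finger_gap: 0.0167
gripper_force: 48.9
```

Request:
move_arm --targets '[{"tx":0,"ty":0,"tz":2,"spin":0},{"tx":0,"ty":0,"tz":0,"spin":0},{"tx":0,"ty":0,"tz":0,"spin":0}]'

```text
clock: 32.15
eef_pos: [0.5403, -0.0921, 0.2285]
tool_rot: [0.105, 3.14, -0.0]
wrist_force: [-0.2, 0.1, -1.4]
finger_gap: 0.0163
gripper_force: 48.9
```

Request:
move_arm --targets '[{"tx":0,"ty":0,"tz":1.5,"spin":0},{"tx":0,"ty":0,"tz":0,"spin":0},{"tx":0,"ty":0,"tz":0,"spin":0}]'

```text
clock: 32.52
eef_pos: [0.5404, -0.0922, 0.2274]
tool_rot: [0.105, 3.139, -0.0]
wrist_force: [-0.8, 0.6, 3.7]
finger_gap: 0.0169
gripper_force: 49.4
```

Request:
move_arm --targets '[{"tx":0,"ty":0,"tz":1.5,"spin":0},{"tx":0,"ty":0,"tz":0,"spin":0},{"tx":0,"ty":0,"tz":0,"spin":0}]'

```text
clock: 32.9
eef_pos: [0.5404, -0.0922, 0.2273]
tool_rot: [0.105, 3.138, 0.0]
wrist_force: [-3.1, 1.4, 12.3]
finger_gap: 0.0169
gripper_force: 50.3
```

Request:
move_arm --targets '[{"tx":0,"ty":0,"tz":-1,"spin":0},{"tx":0,"ty":0,"tz":0,"spin":0}]'

```text
clock: 33.15
eef_pos: [0.5404, -0.0922, 0.2274]
tool_rot: [0.105, 3.139, -0.0]
wrist_force: [-2.4, 1.1, 7.8]
finger_gap: 0.0167
gripper_force: 49.7
```

Request:
move_arm --targets '[{"tx":0,"ty":0,"tz":0,"spin":0},{"tx":0,"ty":0,"tz":0,"spin":0},{"tx":0,"ty":0,"tz":0,"spin":0},{"tx":0,"ty":0,"tz":0,"spin":0},{"tx":0,"ty":0,"tz":-8,"spin":0},{"tx":0,"ty":0,"tz":-20,"spin":0},{"tx":0,"ty":0,"tz":-35,"spin":0},{"tx":0,"ty":0,"tz":-40,"spin":0},{"tx":0,"ty":0,"tz":0,"spin":0},{"tx":0,"ty":0,"tz":0,"spin":0}]' --jaw 36 --grip_force 20

```text
clock: 34.4
eef_pos: [0.5398, -0.092, 0.3294]
tool_rot: [-0.105, -3.139, -0.0]
wrist_force: [-0.6, -0.2, -0.3]
finger_gap: 0.0362
gripper_force: 0.0
```

```bash
python3 - <<'E'
from h import *
go(541,-92,330)
s=get_state();c=read_camera('wrist');save(c,'w17')
for t,z in(('pin_mid',.1435),('cylinder',.006),('gate_handle',.178),('pin',.086)):
  h=lm(c,t);print(t,h,[(atz(c,q,z,s)*1000).round(1) for p,q in h])
def px(P):
    W=np.eye(4);W[:3,:3]=R.from_rotvec(s['tool_rot']).as_matrix();W[:3,3]=s['eef_pos'];p=np.linalg.inv(W@np.array(c['T_tool_cam']))@np.append(P,1)
    return [round(c['cx']+c['fx']*p[0]/-p[2],1),round(c['cy']-c['fy']*p[1]/-p[2],1)]
print('pred handle top',px([.5404,-.0922,.201]),'flange ctr',px([.5404,-.0922,.141]))
G=cv2.cvtColor(c['img'],cv2.COLOR_RGB2GRAY)
np.set_printoptions(linewidth=250,threshold=10**6);print(G[160:236:3,225:300:3])
a=read_camera('side');b=read_camera('top')
for n,k in(('side',a),('top',b)):
  print(n,[(t,lm(k,t,2)) for t in('gate_handle','amber_mid','carton','tipbox','cylinder_mid')])
E
```

```text
t 34.4 pos [539.8 -92.  329.4] yang 1.504 tilt [-0.  0.] j7 1.72 gap 0.0362 -> tool [-1.  0. -1.] xax [-0.998  0.067]
pin_mid [(0.84, [260.2, 192.5]), (0.41, [97.7, 235.3])] [array([541.1, -89.7, 143.5]), array([ 568.3, -224.2,  143.5])]
cylinder [(0.93, [314.3, 198.3])] [array([589.3, -26.8,   6. ])]
gate_handle [] []
pin [(0.75, [259.9, 174.4])] [array([538.6, -89.7,  86. ])]
pred handle top [np.float64(256.3), np.float64(215.5)] flange ctr [np.float64(257.0), np.float64(191.0)]
[[173 177 173 165 163  89  74  73  73  73  72  73  70  70  70  69  70  70  69  70  70  69  69  69  68]
 [173 180 170  90  86  85  85  84  87  86  85  84  85  81  83  80  82  78  78  81  78  69  68  68  67]
 [175 177 166 133 133 132 132 134 132 131 132 131 131 131 130 131 131 130 130 131 131  80  68  67  69]
 [173 175 165 137 136 137 135 135 134 134 133 134 132 134 134 134 133 133 133 133 133  81  67  66  68]
 [173 178 167 137 139 137 137 137 136 137 137 135 137 136 135 135 136 134 136 135 135  77  68  67 105]
 [172 174 168 135 134 132 135 132 133 134 134 126 127 132 131 130 131 132 131 132 132  74  67 123 1
[... 1805 characters left out ...]
 64  79 120 130 128 132 132 129 131 129 126 128  83]
 [174 176 172 176 175 147  72  72 123 133 130 129 132 128 128 131 128 132 133 128 133 129 128 128  80]
 [175 175 171 173 173 155  71  70 122 134 130 131 134 129 127 132 127 132 133 129 133 128 127 127  76]]
side [('gate_handle', [(0.65, [294.3, 156.4])]), ('amber_mid', [(0.4, [280.2, 155.0])]), ('carton', [(0.67, [235.6, 171.7])]), ('tipbox', [(0.71, [168.3, 249.2]), (0.52, [268.1, 205.5])]), ('cylinder_mid', [(0.79, [268.0, 171.6])])]
top [('gate_handle', [(0.67, [282.7, 210.8])]), ('amber_mid', [(0.8, [365.9, 187.7])]), ('carton', [(0.76, [329.4, 149.9])]), ('tipbox', [(0.57, [205.3, 143.0])]), ('cylinder_mid', [(0.72, [283.6, 193.1])])]
```

```bash
python3 -c "
from rig import *
print(finish_job())"
```

```text
the job is handed in; nothing more can be done
None
```

I handed the job in at about 34.5 s: the cylinder stands centred in the bay, the gate is shut against its stop, and the pin is fully down with its flange on the tongue. The camera checks show the amber bottle, carton and tip box where they started; the judge's verdict wasn't returned.

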